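# Set a pump just past compression and brake it

### The arm

A 6-joint arm with a two-finger parallel gripper is mounted at the origin on a cart in front of the work surface, level with it; the furniture and walls round the work are solid. World frame = base frame: x ahead of the robot, y to its left, z up, the work surface at z = 0. Lengths are in m, angles in rad, forces in N, time in s.
With the tool pointing down it reaches from about 0.375 to 0.925 m from the base axis. Payload 5.7 kg.
Tool frame: the origin (TCP) lies between the finger pads; the fingertips stand 14 mm ahead of it and the grasp point (between the pads) lies 5 mm behind it; z points along the fingers, y is the line along which they close (so a half turn about z gives the same grasp; the last joint's range is limited). The gripper opens to 85 mm and grips with 20 to 120 N. Pads are 22 mm wide; open, the fingers measure 114 mm over their backs; the gripper's body (76 mm by 85 mm) begins 54 mm behind the grasp point. The pads swing forward as they close: fully open they stand 13 mm farther back than shut.
Start: joints at [1.093, 0.359, 1.51, -0, 1.272, -0.115], TCP at [0.213, 0.561, 0.245] pointing down, gripper open.
Joint ranges: [-2.97, 2.97], [-1.01, 2.36], [0.21, 2.38], [-0.96, 4.11], [0.2, 2.71], [-2.98, 2.98]. Speed limits (rad/s): [2.39, 2.39, 3.14, 3.14, 3.14, 3.14].

### API

Orientations are given as a unit quaternion [x, y, z, w].
In Python, from rig import manip, imaging gives the robot as it stands.
- The arm moves only by the tool step_arm, never from a script. Its argument "rows" is a list of rows, each a list of 3 entries, a list of its own where there are three numbers: the turn, a rotation vector about the world's x, y, z in rad, then the shift along the world's x, y, z in mm, then the closure, from 0 (fully open) to 1 (shut). A call has 1 to 12 rows; each row shifts and turns the commanded pose from where the row before left it; what a row does not reach is not made up. A row lasts 1/12 s, in which the tool goes at most 41.7 mm and 7.16 degrees, less where a joint would pass 70% of its speed; a pose out of reach is approached as far as the arm can. A call is refused whole if a number of a shift passes 41.7 or a number of a turn 0.125, either way. A call with a gripper value outside its range is refused whole. The fingers move at their own pace and stop on an object; "grip_force" is the grip in N (left out, the last holds). Time passes only in rows, so rows that do not move let the fingers close. It gives the time, the measured TCP pose, the force, the opening and the grip force at its end, in the units of the state.
- manip.state(): the state, without advancing time (a new reading comes with each control period).
- imaging.snapshot(name): name is "scene" or "top" or "wrist"; returns the picture (400x640x3 uint8, red, green, blue); there is no depth.
- imaging.camera_params(name): a dict with "fx", "fy", "cx", "cy" (pixels), "xyz" and "orientation" of the camera in the world. Camera axes: x right, y down, z forward; pixel columns grow to the right and rows downward; lengths in m; the calibration is good to about 2 mm. A picture is of the moment at which its call begins: read the wrist's pose just before it. camera_params takes no time and is no camera call; for the wrist camera it gives the pose at the moment of the call.
- manip.sign_off(): hands the job in; it is judged then, once.
The state is a dict: "time": time; "joint_positions": joint angles; "qvel": joint speeds; "tau": joint torques, N m; "tool_pos": TCP position; "orientation": TCP orientation; "contact_force": force on the tool from outside, world axes, zero at the start; "moment": the same for the moment, N m; "grip_width": finger opening in m; "grip_force": force on a finger pad.
Only numpy, scipy, OpenCV 4.12 (cv2) and the standard library are available. Lean on these libraries where they do the work, as an engineer would, in place of code of your own. Each camera call takes 0.05 s, during which the arm holds its last target. There are 200 camera calls.

### The job

Turn the little compressor's flywheel clockwise (seen from above) by its red handle: feel the compression build, ease it over the peak and stop just past it, never letting the wheel snap round. Let go of the handle there, then push the black brake knob gently towards the wheel until the sprung rubber shoe bears firmly on the rim without bottoming, and leave it so. Leave the tools around it alone.

Things in the scene. Friction and masses are not known exactly. Their poses are not given: they have to be found in the camera images.
- pump: blue vertical-shaft piston compressor, bolted down on a dark steel plate 310x160x12 mm. Origin: on the flywheel's axis, at table height. z up, x towards the finned cylinder, -x towards the brake. It does not move in a run.
- wheel: dark steel flywheel lying flat on top, 170 mm across; rim from 78 to 100 mm above the table, hub nut to 111 mm. Origin: on its axis at table height, z up, x towards the handle. It turns all round without stops; a yellow arrow on its web shows the way: clockwise from above, its yaw falling. The compression top (top dead centre) lies 1.3 to 4.0 rad ahead at the start, at an angle that cannot be seen.
- cylinder_head (a point): top of the finned cylinder's head. Push needed at the handle: 1.6 N of friction; from 1 rad before the top compression adds to it, about 11 N in all 0.55 rad before the top, back to friction alone at the top and for the next 0.5 rad; beyond that it drives the wheel on. Released more than 0.1 rad before the top it springs back; released just past it, 0 to 0.5 rad, it stays.
- handle (a point): middle of the red handle: an upright round sleeve 22 mm in diameter, 54 mm tall (108 to 162 mm above the table), that spins freely on its pin, 62 mm from the wheel's axis.
- shoe: black rubber brake shoe, 12 mm (along the slide) x 36 x 18 mm, on a sprung pin 38 mm wheelwards of the knob; origin at its centre. Its face is 14 to 20 mm from the rim at the start. Pressed on the rim it gives way against a spring of 1500 N/m, at most 8 mm (12 N).
- brake_knob (a point): top centre of the black brake knob, 124 mm above the table; knob 16 mm (along the slide) x 26 mm wide x 34 mm tall, on a steel carriage. It slides up to 36 mm along the pump's x towards the wheel; the slide's own friction is 8 N, so it stays where it is put.
- wax_tin: round flat tin, 73 mm wide, 26 mm high; a bystander, origin at the centre of its underside
- screw_pot: tin pot, 65 mm wide, 75 mm high; a bystander, origin at the centre of its underside
- driver_black: black-handled screwdriver, 169 mm long; a bystander, origin at the centre of its underside
- hammer: cross-pein hammer, 268 mm long; a bystander, origin at the centre of its underside
- masking_roll: roll of masking tape, 96 mm wide, 24 mm high; a bystander, origin at the centre of its underside

How it is judged:
On the way:
1. the flywheel stands still just past the compression top (0 to 0.5 rad), the brake still off (value of joint crank between 0 and 0.5 rad and angular speed of wheel below 0.1 rad/s and not (contact force between shoe and wheel above 2 N)), for 0.3 s.
At the end, for the whole second after the job is handed in: the flywheel stands still 0 to 0.5 rad past the compression top (joint crank reads 0 at the top and grows clockwise; it is inside the pump and not reported), and the brake shoe bears on its rim with more than 2 N, with the handle and the brake knob released (value of joint crank between 0 and 0.5 rad and angular speed of wheel below 0.1 rad/s and contact force between shoe and wheel above 2 N and linear speed of shoe below 0.01 m/s); the robot touches nothing.
It fails at once if the flywheel snaps round (faster than 4 rad/s) (angular speed of wheel above 4 rad/s).
It fails at once if the brake shoe is rammed to the end of its spring (over 18 N on the rim) (contact force between shoe and wheel above 18 N).
It fails at once if a bystander is moved more than 30 mm (distance of any of wax_tin, screw_pot, driver_black, hammer, masking_roll from where it was at the start of the episode above 0.03 m).
It also fails if it takes over 72 s, if anything falls off the work surface, if the arm or the gripper's body presses on something with over 40 N, if the wrist force passes 120 N, or if a joint passes its speed limit or range.

## Working session

There is one attempt and no reset: what is moved stays moved. The work goes in short steps, Python scripts to look and compute and a tool call to move; the robot and the scene stay as the last step left them, time stands still between calls to the robot, and variables do not carry over. Pictures are saved under pics/ and viewed, at most 10 in all, crops included, and the job is handed in when it is done.

Besides the shell and the picture viewer there is one more tool, called after "Request:" as name([rows], argument=value, ...), one row to a line, values as JSON. step_arm: Moves the arm, as the interface text tells. Its arguments: {"type":"object","properties":{"rows":{"type":"array"},"grip_force":{"type":"number"}},"required":["rows"]}

```bash
mkdir -p pics; cat > h.py <<'E'
import numpy as np,cv2
from scipy.spatial.transform import Rotation as R
from rig import manip,imaging
def ray(n,u,v,p=None):
    p=p or imaging.camera_params(n)
    d=R.from_quat(p["orientation"]).apply([(u-p["cx"])/p["fx"],(v-p["cy"])/p["fy"],1]); return np.array(p["xyz"]),d
def onz(n,u,v,z,p=None):
    o,d=ray(n,u,v,p); return o+d*(z-o[2])/d[2]
def proj(n,P,p=None):
    p=p or imaging.camera_params(n)
    c=R.from_quat(p["orientation"]).inv().apply(np.array(P)-p["xyz"]); return c[0]/c[2]*p["fx"]+p["cx"],c[1]/c[2]*p["fy"]+p["cy"]
def snap(n,f=None):
    im=imaging.snapshot(n)[:,:,::-1].copy()
    if f: cv2.imwrite("pics/"+f,im)
    return im
E
python3 - <<'E'
from h import *
a=snap("top","t0.png");b=snap("scene","s0.png")
cv2.imwrite("pics/both.png",np.vstack([cv2.resize(a,(480,300)),cv2.resize(b,(480,300))]))
for n in("top","scene"):print(imaging.camera_params(n))
print(manip.state())
E
```

```text
{'fx': 470.1434757130937, 'fy': 470.1434757130937, 'cx': 316.4399426694593, 'cy': 196.57496971663798, 'xyz': array([0.408849  , 0.04262493, 1.53758206]), 'orientation': array([ 0.70778537, -0.70520789,  0.03380054, -0.02406718])}
{'fx': 463.2687310454747, 'fy': 463.2687310454747, 'cx': 321.6024755946521, 'cy': 198.3907327328709, 'xyz': array([-0.28950686, -0.37299375,  1.24408693]), 'orientation': array([ 0.79685549, -0.50374579,  0.17863968, -0.28169021])}
{'time': 0.1, 'joint_positions': array([ 1.09291707e+00,  3.59451395e-01,  1.51131469e+00,  9.83770575e-06,
        1.27249161e+00, -1.15096660e-01]), 'qvel': array([-0.00187033, -0.00148609, -0.00329097,  0.00102268, -0.00015754,
       -0.00093845]), 'tau': array([-8.68669940e-05, -5.28650701e+01, -2.79348314e+01, -1.51552217e-05,
        4.86617369e-03,  1.97572966e-06]), 'tool_pos': array([0.21266021, 0.56042922, 0.24453027]), 'orientation': array([ 1.80399581e-01,  9.83593055e-01, -7.94820683e-04, -2.47726455e-04]), 'contact_force': array([-0.32661713, -0.185656  , -0.09590656]), 'moment': array([ 0.01363807,  0.02312785, -0.04361982]), 'grip_force': 0.0, 'grip_width': 0.0858201489734074}
```

View pics/t0.png

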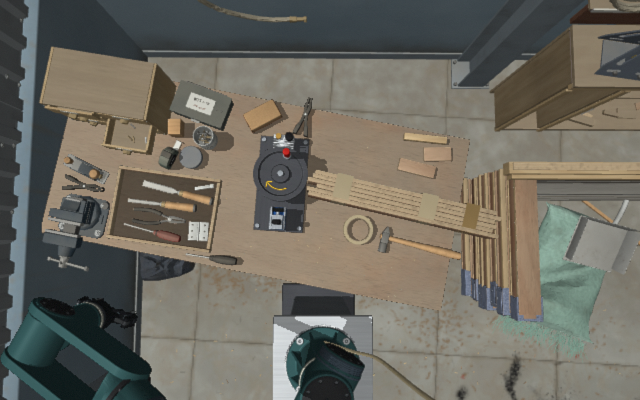

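View pics/s0.png

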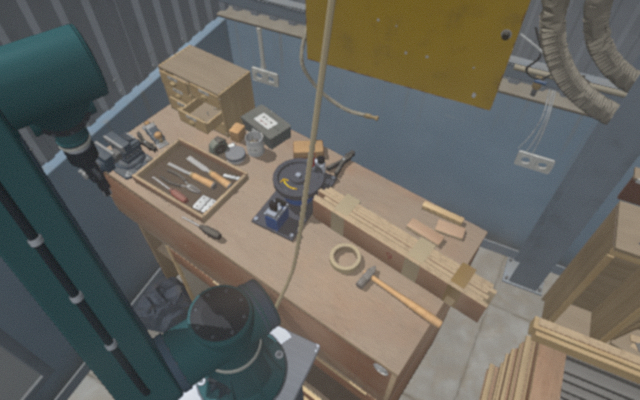

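The top view shows the wheel at about (280,173), the red handle at about (287,153), and the brake at (278,218) towards the robot. The cylinder is at (285,138), on the far side, and the battens are close by on the right.

```bash
python3 - <<'E'
from h import *
for n,f in(("top","t0.png"),("scene","s0.png")):
    im=cv2.imread("pics/"+f);hsv=cv2.cvtColor(im,cv2.COLOR_BGR2HSV)
    m=(((hsv[:,:,0]<6)|(hsv[:,:,0]>174))&(hsv[:,:,1]>150)&(hsv[:,:,2]>80)).astype(np.uint8)
    k,l,s,c=cv2.connectedComponentsWithStats(m)
    for i in range(1,k):
        if s[i,4]>8: print(n,s[i],c[i],onz(n,*c[i],0.162),onz(n,*c[i],0.135))
for u,v,z in((280,173,.1),(278,218,.1),(318,185,.05)):print(onz("top",u,v,z))
t=cv2.imread("pics/t0.png")[90:245,225:345];s=cv2.imread("pics/s0.png")[135:245,235:345]
cv2.imwrite("pics/c.png",np.hstack([cv2.resize(t,(400,517),interpolation=2),cv2.resize(s,(400,517),interpolation=2)]))
E
```

```text
top [283 148   7   9  45] [285.86666667 151.57777778] [0.65484867 0.11465614 0.162     ] [0.65967716 0.11606997 0.135     ]
[0.59916323 0.13538383 0.1       ]
[0.46070338 0.14018205 0.1       ]
[0.56791287 0.01746774 0.05      ]
```

View pics/c.png

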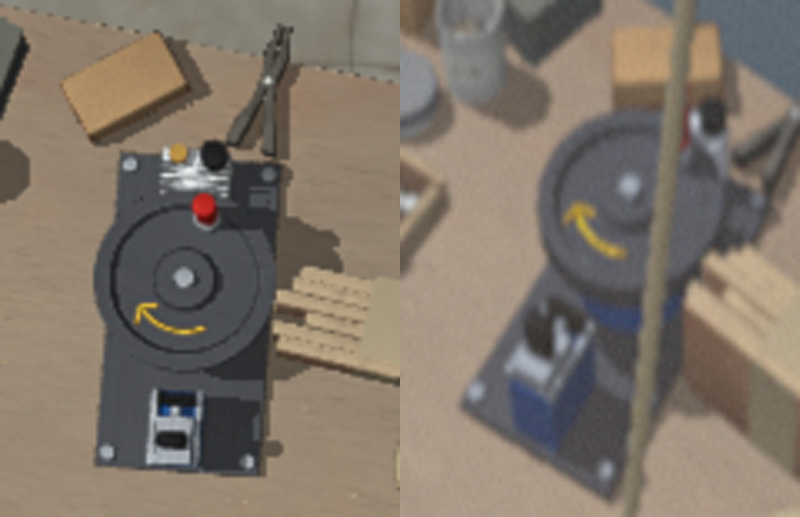

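The close crop shows the hub nut at top-view (279.9,173.4), the handle top at (286,151) and the knob at (276.6,222). A black cap on the cylinder sits at (288.6,136.5). I'll triangulate these points.

```bash
python3 - <<'E'
from h import *
def tri(a,b):
    o1,d1=ray("top",*a);o2,d2=ray("scene",*b)
    s=np.linalg.lstsq(np.c_[d1,-d2],o2-o1,rcond=None)[0];p,q=o1+s[0]*d1,o2+s[1]*d2
    return (p+q)/2,np.linalg.norm(p-q)
T=lambda x,y:(225+x/3.3333,90+y/3.3355)
S=lambda x,y:(235+(x-400)/3.636,135+y/4.7)
print("cap",tri(T(213,153),S(712,112)));print("hub",tri(T(183,277),S(630,184)))
hub=onz("top",*T(183,277),.111);hd=onz("top",*T(204,203),.162);kn=onz("top",*T(172,440),.124)
print(hub,hd,np.hypot(*(hd-hub)[:2]),kn,np.hypot(*(kn-hub)[:2]))
print("wheel ext",[onz("top",*T(x,y),.1)[:2] for x,y in((95,279),(276,279),(184,188),(184,370))])
B=[onz("top",*T(*p),.015)[:2] for p in((130,163),(268,174),(248,462),(107,452))];print(B)
d=B[0]+B[1]-B[2]-B[3];print("yaw",np.arctan2(d[1],d[0]),np.arctan2(*(kn-hub)[[1,0]])+np.pi)
print("wood",[onz("top",*T(*p),.07)[:2] for p in((300,268),(275,350))])
E
```

```text
cap (array([0.72010112, 0.10901036, 0.07938383]), np.float64(0.0019895049635467797))
hub (array([0.59841262, 0.13373391, 0.11029835]), np.float64(0.0029860925333604848))
[0.5975639  0.13497616 0.111     ] [0.65699916 0.11368751 0.162     ] 0.06313284362982581 [0.44808356 0.14263329 0.124     ] 0.14967633291049112
wheel ext [array([0.59676234, 0.21676698]), array([0.59758113, 0.04982813]), array([0.6821438 , 0.13554508]), array([0.51299293, 0.13395938])]
[array([0.72286474, 0.19431743]), array([0.71270976, 0.05860074]), array([0.43008234, 0.07656475]), array([0.43929107, 0.2131025 ])]
yaw -0.06481373964487604 6.232005005384812
wood [array([0.61208438, 0.02737438]), array([0.53434614, 0.05061032])]
```

Request:
step_arm([
  [[0, 0, 0.12], [27, -28, 0], 0.3],
  [[0, 0, 0.12], [27, -28, 0], 0.3],
  [[0, 0, 0.12], [27, -28, 0], 0.3],
  [[0, 0, 0], [28, -28, 0], 0.3],
  [[0, 0, 0], [28, -28, 0], 0.3],
  [[0, 0, 0], [28, -28, 0], 0.3],
  [[0, 0, 0], [28, -28, 0], 0.3],
  [[0, 0, 0], [28, -28, 0], 0.3],
  [[0, 0, 0], [28, -28, 0], 0.3],
  [[0, 0, 0], [28, -28, 0], 0.3],
  [[0, 0, 0], [28, -28, 0], 0.3],
  [[0, 0, 0], [28, -28, 0], 0.3],
], grip_force=40)

```text
time: 1.1
tool_pos: [0.5457, 0.2244, 0.2449]
orientation: [0.004, 1.0, -0.0, -0.0]
contact_force: [-0.6, 0.6, 0.4]
grip_width: 0.06
grip_force: 0.0
```

Request:
step_arm([
  [[0, 0, 0], [27, -27, 0], 0.3],
  [[0, 0, 0], [27, -27, 0], 0.3],
  [[0, 0, 0], [27, -27, 0], 0.3],
  [[0, 0, 0], [25, -25, 0], 0.3],
  [[0, 0, 0], [0, 0, 0], 0.3],
  [[0, 0, 0], [0, 0, 0], 0.3],
])

```text
time: 1.6
tool_pos: [0.6517, 0.1184, 0.2444]
orientation: [0.005, 1.0, -0.0, -0.0]
contact_force: [0.7, -0.2, -0.4]
grip_width: 0.0597
grip_force: 0.0
```

```bash
python3 - <<'E'
from h import *
p=imaging.camera_params("wrist");im=snap("wrist","w0.png");hsv=cv2.cvtColor(im,cv2.COLOR_BGR2HSV)
print(p)
m=(((hsv[:,:,0]<6)|(hsv[:,:,0]>174))&(hsv[:,:,1]>150)&(hsv[:,:,2]>60)).astype(np.uint8)
k,l,s,c=cv2.connectedComponentsWithStats(m)
for i in range(1,k):
    if s[i,4]>50: print(s[i],c[i])
for q in([.6569,.1137,.162],[.6569,.1137,.108],[.5976,.135,.111],[.448,.1426,.124]):print(proj("wrist",q,p))
E
```

```text
{'fx': 339.5038789826217, 'fy': 339.5038789826217, 'cx': 314.68029982600996, 'cy': 203.35937350986555, 'xyz': array([0.58368089, 0.11914588, 0.37341787]), 'orientation': array([0.70465307, 0.69688108, 0.09360757, 0.09517577])}
[ 293  191   32   47 1197] [308.77276525 214.81035923]
(np.float64(307.88057363421024), np.float64(225.745292670757))
(np.float64(309.21521648255543), np.float64(203.89419852265402))
(np.float64(336.10761927194886), np.float64(129.05274315777336))
(np.float64(351.38981813833857), np.float64(-123.7568426288527))
```

View pics/w0.png

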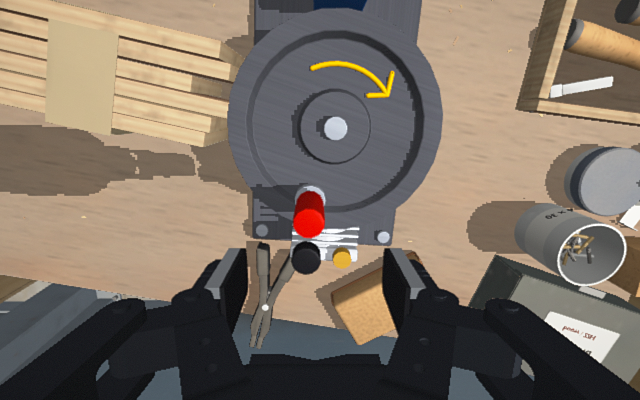

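The wrist view shows the handle top at (310,222) and the hub nut at (336,128). Both agree with the estimate to about 2 mm, and the fingers straddle the handle. I'll descend and grip.

Request:
step_arm([
  [[0, 0, 0], [4, -4, -25], 0.3],
  [[0, 0, 0], [0, 0, -35], 0.3],
  [[0, 0, 0], [0, 0, -30], 0.3],
  [[0, 0, 0], [0, 0, -14], 0.3],
  [[0, 0, 0], [0, 0, 0], 0.8],
  [[0, 0, 0], [0, 0, 0], 1],
  [[0, 0, 0], [0, 0, 0], 1],
  [[0, 0, 0], [0, 0, 0], 1],
  [[0, 0, 0], [0, 0, 0], 1],
], grip_force=40)

```text
time: 2.4
tool_pos: [0.6557, 0.1167, 0.1428]
orientation: [0.004, 1.0, 0.0, 0.001]
contact_force: [0.4, 1.2, -0.3]
grip_width: 0.0207
grip_force: 39.9
```

```bash
cat >> h.py <<'E'
def arc(a0,a1,n,c=(.5976,.135),r=.062):
    a=np.linspace(a0,a1,n+1);P=np.c_[np.cos(a),np.sin(a)]*r*1000
    return np.round(np.diff(P,axis=0),1).tolist()
E
python3 - <<'E'
from h import *
s=manip.state();print(s["tool_pos"],s["contact_force"])
for i in range(16):
    print(round(-.3-.3*i,1),arc(-.3-.3*i,-.6-.3*i,3))
E
```

```text
[0.65569045 0.1167005  0.14284903] [ 0.4172738   1.18117079 -0.25176832]
-0.3 [[-2.1, -5.8], [-2.7, -5.6], [-3.2, -5.3]]
-0.6 [[-3.8, -4.9], [-4.2, -4.5], [-4.7, -4.1]]
-0.9 [[-5.0, -3.6], [-5.4, -3.1], [-5.7, -2.5]]
-1.2 [[-5.9, -2.0], [-6.0, -1.4], [-6.2, -0.7]]
-1.5 [[-6.2, -0.1], [-6.2, 0.5], [-6.1, 1.1]]
-1.8 [[-6.0, 1.7], [-5.8, 2.3], [-5.5, 2.9]]
-2.1 [[-5.2, 3.4], [-4.8, 3.9], [-4.4, 4.4]]
-2.4 [[-4.0, 4.8], [-3.5, 5.1], [-2.9, 5.5]]
-2.7 [[-2.4, 5.7], [-1.8, 5.9], [-1.2, 6.1]]
-3.0 [[-0.6, 6.2], [0.1, 6.2], [0.7, 6.2]]
-3.3 [[1.3, 6.1], [1.9, 5.9], [2.5, 5.7]]
-3.6 [[3.0, 5.4], [3.5, 5.1], [4.0, 4.7]]
-3.9 [[4.5, 4.3], [4.9, 3.8], [5.2, 3.3]]
-4.2 [[5.5, 2.8], [5.8, 2.2], [6.0, 1.6]]
-4.5 [[6.1, 1.0], [6.2, 0.4], [6.2, -0.2]]
-4.8 [[6.1, -0.9], [6.0, -1.5], [5.8, -2.1]]
```

Request:
step_arm([
  [[0, 0, 0], [-2.1, -5.8, 0], 1],
  [[0, 0, 0], [-2.7, -5.6, 0], 1],
  [[0, 0, 0], [-3.2, -5.3, 0], 1],
  [[0, 0, 0], [0, 0, 0], 1],
])

```text
time: 2.73
tool_pos: [0.6466, 0.0977, 0.1426]
orientation: [0.004, 1.0, -0.001, 0.0]
contact_force: [-1.2, -0.9, 7.4]
grip_width: 0.0206
grip_force: 40.7
```

Request:
step_arm([
  [[0, 0, 0], [-3.8, -4.9, 0], 1],
  [[0, 0, 0], [-4.2, -4.5, 0], 1],
  [[0, 0, 0], [0, 0, 0], 1],
])

```text
time: 2.98
tool_pos: [0.6383, 0.0884, 0.1425]
orientation: [0.004, 1.0, -0.001, 0.0]
contact_force: [-1.1, -0.7, 8.3]
grip_width: 0.0207
grip_force: 40.9
```

Request:
step_arm([
  [[0, 0, 0], [-4.7, -4.1, 0], 1],
  [[0, 0, 0], [-5.0, -3.6, 0], 1],
  [[0, 0, 0], [-5.4, -3.1, 0], 1],
])

```text
time: 3.23
tool_pos: [0.6244, 0.0787, 0.1425]
orientation: [0.004, 1.0, 0.0, 0.001]
contact_force: [0.5, 2.6, 7.1]
grip_width: 0.0209
grip_force: 40.7
```

Request:
step_arm([
  [[0, 0, 0], [-5.7, -2.5, 0], 1],
  [[0, 0, 0], [-5.9, -2.0, 0], 1],
])

```text
time: 3.4
tool_pos: [0.6128, 0.0742, 0.1425]
orientation: [0.004, 1.0, 0.0, 0.001]
contact_force: [1.6, 3.2, 5.9]
grip_width: 0.0212
grip_force: 40.7
```

Request:
step_arm([
  [[0, 0, 0], [-6.0, -1.4, 0], 1],
  [[0, 0, 0], [-6.2, -0.7, 0], 1],
])

```text
time: 3.57
tool_pos: [0.6008, 0.0722, 0.1425]
orientation: [0.004, 1.0, 0.0, 0.002]
contact_force: [3.0, 3.2, 4.7]
grip_width: 0.0207
grip_force: 40.6
```

Request:
step_arm([
  [[0, 0, 0], [-6.2, -0.1, 0], 1],
  [[0, 0, 0], [0, 0, 0], 1],
])

```text
time: 3.73
tool_pos: [0.5928, 0.0721, 0.1424]
orientation: [0.004, 1.0, -0.0, 0.0]
contact_force: [-2.4, 1.8, 9.3]
grip_width: 0.0208
grip_force: 40.9
```

Request:
step_arm([
  [[0, 0, 0], [-6.2, 0.5, 0], 1],
  [[0, 0, 0], [0, 0, 0], 1],
])

```text
time: 3.9
tool_pos: [0.5869, 0.0726, 0.1423]
orientation: [0.004, 1.0, -0.0, 0.0]
contact_force: [-1.6, 1.8, 9.9]
grip_width: 0.0205
grip_force: 41.1
```

Request:
step_arm([
  [[0, 0, 0], [-6.1, 1.1, 0], 1],
  [[0, 0, 0], [0, 0, 0], 1],
])

```text
time: 4.07
tool_pos: [0.5809, 0.0738, 0.1423]
orientation: [0.004, 1.0, -0.0, 0.0]
contact_force: [-1.5, 2.2, 11.9]
grip_width: 0.0212
grip_force: 41.2
```

Request:
step_arm([
  [[0, 0, 0], [-3.0, 0.8, 1], 1],
  [[0, 0, 0], [-3.0, 0.9, 0.5], 1],
  [[0, 0, 0], [-2.9, 1.1, 0], 1],
  [[0, 0, 0], [-2.9, 1.2, 0], 1],
])

```text
time: 4.4
tool_pos: [0.5695, 0.0782, 0.1427]
orientation: [0.004, 1.0, -0.0, 0.0]
contact_force: [3.6, 2.3, -0.7]
grip_width: 0.0206
grip_force: 39.8
```

Request:
step_arm([
  [[0, 0, 0], [-2.8, 1.4, 0], 1],
  [[0, 0, 0], [-2.7, 1.5, 0], 1],
  [[0, 0, 0], [-2.6, 1.6, 0], 1],
  [[0, 0, 0], [-2.6, 1.8, 0], 1],
])

```text
time: 4.73
tool_pos: [0.5589, 0.0845, 0.1427]
orientation: [0.004, 1.0, -0.0, 0.0]
contact_force: [4.4, 2.5, -1.4]
grip_width: 0.021
grip_force: 39.7
```

Request:
step_arm([
  [[0, 0, 0], [-2.5, 1.9, 0], 1],
  [[0, 0, 0], [-2.3, 2.0, 0], 1],
  [[0, 0, 0], [-2.3, 2.1, 0], 1],
  [[0, 0, 0], [-2.1, 2.3, 0], 1],
])

```text
time: 5.07
tool_pos: [0.5499, 0.0928, 0.1427]
orientation: [0.004, 1.0, -0.0, 0.0]
contact_force: [5.6, 1.4, -3.7]
grip_width: 0.0209
grip_force: 39.7
```

```bash
cat >> h.py <<'E'
def tang(p,f,c=(.5976,.1345)):
    a=np.arctan2(p[1]-c[1],p[0]-c[0]); return a,-(f[0]*np.sin(a)-f[1]*np.cos(a)),f[0]*np.cos(a)+f[1]*np.sin(a)
E
python3 - <<'E'
from h import *
from scipy.optimize import least_squares
P=np.array([(.6557,.1167),(.6466,.0977),(.6383,.0884),(.6244,.0787),(.6128,.0742),(.6008,.0722),(.5928,.0721),(.5869,.0726),(.5809,.0738),(.5695,.0782),(.5589,.0845),(.5499,.0928)])
r=least_squares(lambda q:np.hypot(*(P-q[:2]).T)-.062,[.5976,.1345]);print(r.x,r.fun*1e3)
for i in range(12):
    a=-2.4-.2*i;print(round(a,1),arc(a,a-.2,4))
E
```

```text
[0.59625391 0.13397244] [-0.09543939  0.05174186  0.00581469  0.02616557  0.02030289 -0.06050016
 -0.03122781  0.08117629  0.10044714 -0.14260563 -0.00937654 -0.00116723]
-2.4 [[-2.0, 2.3], [-1.9, 2.4], [-1.8, 2.5], [-1.7, 2.6]]
-2.6 [[-1.5, 2.7], [-1.4, 2.8], [-1.3, 2.8], [-1.1, 2.9]]
-2.8 [[-1.0, 2.9], [-0.8, 3.0], [-0.7, 3.0], [-0.5, 3.1]]
-3.0 [[-0.4, 3.1], [-0.2, 3.1], [-0.1, 3.1], [0.1, 3.1]]
-3.2 [[0.3, 3.1], [0.4, 3.1], [0.6, 3.0], [0.7, 3.0]]
-3.4 [[0.9, 3.0], [1.0, 2.9], [1.2, 2.9], [1.3, 2.8]]
-3.6 [[1.4, 2.7], [1.6, 2.7], [1.7, 2.6], [1.8, 2.5]]
-3.8 [[2.0, 2.4], [2.1, 2.3], [2.2, 2.2], [2.3, 2.1]]
-4.0 [[2.4, 2.0], [2.5, 1.8], [2.6, 1.7], [2.7, 1.6]]
-4.2 [[2.7, 1.5], [2.8, 1.3], [2.9, 1.2], [2.9, 1.0]]
-4.4 [[3.0, 0.9], [3.0, 0.7], [3.0, 0.6], [3.1, 0.4]]
-4.6 [[3.1, 0.3], [3.1, 0.1], [3.1, -0.0], [3.1, -0.2]]
```

Request:
step_arm([
  [[0, 0, 0], [-1.6, 2.6, -0.3], 1],
  [[0, 0, 0], [-1.5, 2.7, 0], 1],
  [[0, 0, 0], [-1.6, 2.6, 0], 1],
  [[0, 0, 0], [-1.7, 2.6, 0], 1],
])

```text
time: 5.4
tool_pos: [0.5428, 0.103, 0.1426]
orientation: [0.004, 1.0, -0.0, -0.0]
contact_force: [0.9, -0.7, 4.5]
grip_width: 0.0209
grip_force: 40.3
```

Request:
step_arm([
  [[0, 0, 0], [-1.5, 2.7, 0], 1],
  [[0, 0, 0], [-1.4, 2.8, 0], 1],
  [[0, 0, 0], [-1.3, 2.8, 0], 1],
  [[0, 0, 0], [-1.1, 2.9, 0], 1],
])

```text
time: 5.73
tool_pos: [0.5375, 0.1144, 0.1426]
orientation: [0.004, 1.0, -0.0, -0.0]
contact_force: [0.2, -1.7, 5.7]
grip_width: 0.0209
grip_force: 40.5
```

Request:
step_arm([
  [[0, 0, 0], [-1.0, 2.9, 0], 1],
  [[0, 0, 0], [-0.8, 3.0, 0], 1],
  [[0, 0, 0], [-0.7, 3.0, 0], 1],
  [[0, 0, 0], [-0.5, 3.1, 0], 1],
])

```text
time: 6.07
tool_pos: [0.5346, 0.1264, 0.1426]
orientation: [0.004, 1.0, -0.0, -0.0]
contact_force: [1.5, -2.4, 5.3]
grip_width: 0.0207
grip_force: 40.5
```

Request:
step_arm([
  [[0, 0, 0], [-0.4, 3.1, 0], 1],
  [[0, 0, 0], [-0.2, 3.1, 0], 1],
  [[0, 0, 0], [-0.1, 3.1, 0], 1],
])

```text
time: 6.32
tool_pos: [0.534, 0.1358, 0.1426]
orientation: [0.004, 1.0, -0.0, -0.0]
contact_force: [0.3, -1.6, 5.0]
grip_width: 0.0208
grip_force: 40.5
```

Request:
step_arm([
  [[0, 0, 0], [0.1, 3.1, 0], 1],
  [[0, 0, 0], [0.3, 3.1, 0], 1],
  [[0, 0, 0], [0.4, 3.1, 0], 1],
])

```text
time: 6.57
tool_pos: [0.5348, 0.1449, 0.1425]
orientation: [0.004, 1.0, -0.0, -0.0]
contact_force: [0.8, -4.0, 5.9]
grip_width: 0.021
grip_force: 40.5
```

Request:
step_arm([
  [[0, 0, 0], [0.6, 3.0, 0], 1],
  [[0, 0, 0], [0.7, 3.0, 0], 1],
])

```text
time: 6.73
tool_pos: [0.5358, 0.1502, 0.1425]
orientation: [0.004, 1.0, -0.001, -0.001]
contact_force: [-0.3, -6.4, 5.7]
grip_width: 0.0208
grip_force: 40.7
```

Request:
step_arm([
  [[0, 0, 0], [0.9, 3.0, 0], 1],
  [[0, 0, 0], [1.0, 2.9, 0], 1],
])

```text
time: 6.9
tool_pos: [0.5372, 0.1555, 0.1423]
orientation: [0.003, 1.0, -0.002, -0.001]
contact_force: [-2.2, -8.4, 7.1]
grip_width: 0.0209
grip_force: 40.8
```

Request:
step_arm([
  [[0, 0, 0], [1.2, 2.9, 0], 1],
  [[0, 0, 0], [1.3, 2.8, 0], 1],
])

```text
time: 7.07
tool_pos: [0.539, 0.1607, 0.1423]
orientation: [0.003, 1.0, -0.002, -0.002]
contact_force: [-2.2, -10.1, 9.3]
grip_width: 0.0213
grip_force: 41.0
```

Request:
step_arm([
  [[0, 0, 0], [1.4, 2.7, 0], 1],
  [[0, 0, 0], [1.6, 2.7, 0], 1],
])

```text
time: 7.23
tool_pos: [0.5414, 0.1657, 0.1422]
orientation: [0.003, 1.0, -0.003, -0.002]
contact_force: [-4.1, -10.5, 10.3]
grip_width: 0.021
grip_force: 41.1
```

Request:
step_arm([
  [[0, 0, 0], [1.7, 2.6, 0], 1],
  [[0, 0, 0], [1.8, 2.5, 0], 1],
])

```text
time: 7.4
tool_pos: [0.5443, 0.1706, 0.1421]
orientation: [0.003, 1.0, -0.003, -0.003]
contact_force: [-5.8, -10.7, 10.8]
grip_width: 0.0211
grip_force: 41.2
```

Request:
step_arm([
  [[0, 0, 0], [2.0, 2.4, 0.5], 1],
  [[0, 0, 0], [2.1, 2.3, 0], 1],
])

```text
time: 7.57
tool_pos: [0.5477, 0.1752, 0.1421]
orientation: [0.003, 1.0, -0.003, -0.004]
contact_force: [-7.3, -9.9, 9.1]
grip_width: 0.0209
grip_force: 40.9
```

Request:
step_arm([
  [[0, 0, 0], [2.2, 2.2, 0], 1],
  [[0, 0, 0], [2.3, 2.1, 0], 1],
])

```text
time: 7.73
tool_pos: [0.5521, 0.1798, 0.1421]
orientation: [0.004, 1.0, -0.002, -0.004]
contact_force: [-5.9, -8.5, 9.2]
grip_width: 0.021
grip_force: 40.9
```

Request:
step_arm([
  [[0, 0, 0], [2.4, 2.0, 0], 1],
  [[0, 0, 0], [2.5, 1.8, 0], 1],
])

```text
time: 7.9
tool_pos: [0.5572, 0.1842, 0.1422]
orientation: [0.004, 1.0, -0.002, -0.004]
contact_force: [-7.8, -6.8, 8.2]
grip_width: 0.021
grip_force: 41.0
```

Request:
step_arm([
  [[0, 0, 0], [2.6, 1.7, 0], 1],
  [[0, 0, 0], [2.7, 1.6, 0], 1],
])

```text
time: 8.07
tool_pos: [0.563, 0.1881, 0.1423]
orientation: [0.004, 1.0, -0.001, -0.003]
contact_force: [-4.9, -4.7, 6.3]
grip_width: 0.0208
grip_force: 40.9
```

Request:
step_arm([
  [[0, 0, 0], [2.7, 1.5, 0], 1],
  [[0, 0, 0], [2.8, 1.3, 0], 1],
])

```text
time: 8.23
tool_pos: [0.5692, 0.1914, 0.1424]
orientation: [0.004, 1.0, -0.001, -0.002]
contact_force: [-2.4, -2.7, 7.0]
grip_width: 0.021
grip_force: 40.7
```

Request:
step_arm([
  [[0, 0, 0], [2.9, 1.2, 0], 1],
  [[0, 0, 0], [2.9, 1.0, 0], 1],
])

```text
time: 8.4
tool_pos: [0.5754, 0.1938, 0.1424]
orientation: [0.004, 1.0, -0.001, -0.002]
contact_force: [-2.4, -3.1, 4.3]
grip_width: 0.0208
grip_force: 40.7
```

Request:
step_arm([
  [[0, 0, 0], [3.0, 0.9, 0], 1],
  [[0, 0, 0], [3.0, 0.7, 0], 1],
])

```text
time: 8.57
tool_pos: [0.5814, 0.1955, 0.1424]
orientation: [0.004, 1.0, -0.001, -0.002]
contact_force: [-2.3, -1.8, 4.4]
grip_width: 0.0212
grip_force: 40.7
```

Request:
step_arm([
  [[0, 0, 0], [1.0, 0.2, 0], 1],
  [[0, 0, 0], [0, 0, 0], 1],
  [[0, 0, 0], [0, 0, 0], 1],
  [[0, 0, 0], [0, 0, 0], 1],
  [[0, 0, 0], [0, 0, 0], 1],
  [[0, 0, 0], [0, 0, 0], 1],
])

```text
time: 9.07
tool_pos: [0.5838, 0.1958, 0.1426]
orientation: [0.004, 1.0, -0.0, -0.001]
contact_force: [-1.7, -2.1, 1.9]
grip_width: 0.0211
grip_force: 40.3
```

Request:
step_arm([
  [[0, 0, 0], [0, 0, 0], 0.7],
  [[0, 0, 0], [0, 0, 0], 0.4],
  [[0, 0, 0], [0, 0, 0], 0.4],
  [[0, 0, 0], [0, 0, 0], 0.4],
  [[0, 0, 0], [0, 0, 0], 0.4],
])

```text
time: 9.48
tool_pos: [0.5846, 0.1962, 0.143]
orientation: [0.004, 1.0, 0.0, 0.0]
contact_force: [-0.2, -0.4, 0.3]
grip_width: 0.0512
grip_force: 0.0
```

Request:
step_arm([
  [[0, 0, 0], [0, 0, 20], 0.4],
  [[0, 0, 0], [0, 0, 30], 0.4],
  [[0, 0, 0], [0, 0, 30], 0.4],
  [[0, 0, 0], [0, 0, 10], 0.4],
  [[0, 0, 0], [0, 0, 0], 0.4],
])

```text
time: 9.9
tool_pos: [0.5866, 0.1966, 0.2364]
orientation: [0.004, 1.0, 0.001, 0.003]
contact_force: [-0.2, -0.4, 0.1]
grip_width: 0.0512
grip_force: 0.0
```

```bash
python3 - <<'E'
from h import *
p=imaging.camera_params("wrist");im=snap("wrist","w1.png")
print(manip.state()["tool_pos"],proj("wrist",[.5838,.1958,.162],p),proj("wrist",[.5838,.1958,.108],p),proj("wrist",[.448,.1426,.124],p))
snap("top","t1.png")
E
```

```text
[0.58531386 0.19624321 0.23411904] (np.float64(313.43826600400763), np.float64(216.79331249433622)) (np.float64(313.6198280928122), np.float64(195.3666344083048)) (np.float64(226.84204479997567), np.float64(-7.2567567499337144))
```

View pics/w1.png

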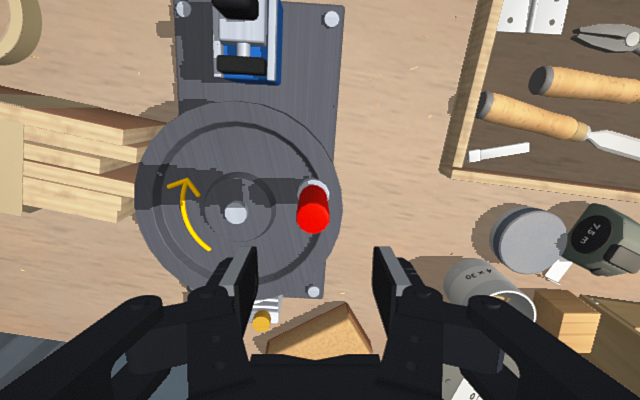

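The handle has stayed put: it shows at (312,218) and was predicted at (313,217). Next I move behind the brake knob with the fingers closed.

Request:
step_arm([
  [[0, 0, -0.06], [-30, -8.5, 0], 1],
  [[0, 0, 0], [-30, -8.5, 0], 1],
  [[0, 0, 0], [-30, -8.5, 0], 1],
  [[0, 0, 0], [-30, -8.5, 0], 1],
  [[0, 0, 0], [-30, -8.5, 0], 1],
  [[0, 0, 0], [-30, -8.5, 0], 1],
  [[0, 0, 0], [0, 0, 0], 1],
  [[0, 0, 0], [0, 0, 0], 1],
])

```text
time: 10.67
tool_pos: [0.4015, 0.1444, 0.2313]
orientation: [0.034, 0.999, -0.0, -0.002]
contact_force: [-0.1, -0.3, 0.3]
grip_width: -0.0002
grip_force: 0.0
```

```bash
python3 - <<'E'
from h import *
s=manip.state();print(s["tool_pos"],s["grip_width"],s["contact_force"])
p=imaging.camera_params("wrist");im=snap("wrist","w2.png")
print(p["xyz"],[proj("wrist",q,p) for q in([.448,.1426,.124],[.440,.143,.124])])
a=onz
np.save("wp.npy",p,allow_pickle=True)
E
```

```text
[0.40149692 0.14444971 0.23127121] -0.00015637661363213112 [-0.05520386 -0.29835748  0.25958025]
[0.33403773 0.14912494 0.36055806] [(np.float64(316.857237194079), np.float64(266.7586139243938)), (np.float64(316.68054713391086), np.float64(257.0310293637759))]
```

View pics/w2.png

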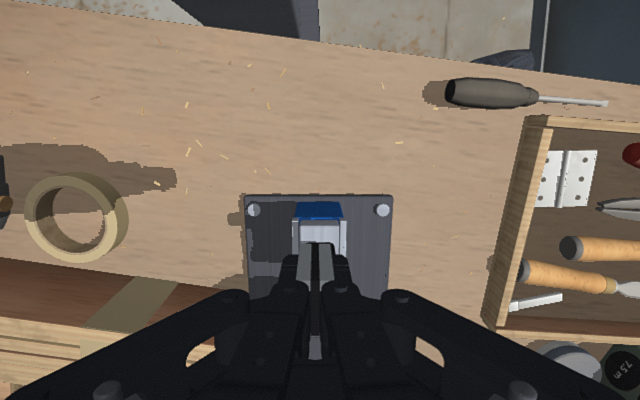

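The wrist view shows the carriage centred at column 320, in line with the closed fingers and with the knob hidden behind them. I'll descend behind it.

Request:
step_arm([
  [[0, 0, 0], [0, 0, -30], 1],
  [[0, 0, 0], [0, 0, -30], 1],
  [[0, 0, 0], [0, 0, -25], 1],
  [[0, 0, 0], [0, 0, -15], 1],
  [[0, 0, 0], [0, 0, -10], 1],
  [[0, 0, 0], [0, 0, -5], 1],
  [[0, 0, 0], [0, 0, 0], 1],
  [[0, 0, 0], [0, 0, 0], 1],
])

```text
time: 11.38
tool_pos: [0.4052, 0.1452, 0.1177]
orientation: [0.034, 0.999, -0.0, -0.0]
contact_force: [-0.3, -0.4, 0.4]
grip_width: 0.0003
grip_force: 0.0
```

Request:
step_arm([
  [[0, 0, 0], [4, -0.2, -2], 1],
  [[0, 0, 0], [4, -0.2, 0], 1],
  [[0, 0, 0], [4, -0.2, 0], 1],
  [[0, 0, 0], [0, 0, 0], 1],
  [[0, 0, 0], [0, 0, 0], 1],
])

```text
time: 11.8
tool_pos: [0.4172, 0.1445, 0.1164]
orientation: [0.034, 0.999, 0.0, 0.001]
contact_force: [-0.2, 0.5, -0.4]
grip_width: 0.0
grip_force: 0.0
```

Request:
step_arm([
  [[0, 0, 0], [3, -0.2, 0], 1],
  [[0, 0, 0], [3, -0.2, 0], 1],
  [[0, 0, 0], [0, 0, 0], 1],
  [[0, 0, 0], [0, 0, 0], 1],
])

```text
time: 12.13
tool_pos: [0.4227, 0.144, 0.116]
orientation: [0.034, 0.999, -0.0, 0.0]
contact_force: [0.7, -1.2, 0.4]
grip_width: 0.0
grip_force: 0.0
```

Request:
step_arm([
  [[0, 0, 0], [2, -0.1, 0], 1],
  [[0, 0, 0], [2, -0.1, 0], 1],
  [[0, 0, 0], [0, 0, 0], 1],
])

```text
time: 12.38
tool_pos: [0.427, 0.1438, 0.116]
orientation: [0.034, 0.999, -0.0, 0.0]
contact_force: [0.8, -0.4, 0.1]
grip_width: 0.0001
grip_force: 0.0
```

Request:
step_arm([
  [[0, 0, 0], [2, -0.1, 0], 1],
  [[0, 0, 0], [2, -0.1, 0], 1],
  [[0, 0, 0], [0, 0, 0], 1],
])

```text
time: 12.63
tool_pos: [0.4302, 0.1436, 0.1159]
orientation: [0.034, 0.999, -0.0, -0.001]
contact_force: [-1.1, -0.3, 1.1]
grip_width: -0.0001
grip_force: 0.6
```

Request:
step_arm([
  [[0, 0, 0], [2, -0.1, 0], 1],
  [[0, 0, 0], [2, -0.1, 0], 1],
  [[0, 0, 0], [0, 0, 0], 1],
])

```text
time: 12.88
tool_pos: [0.4317, 0.1433, 0.1155]
orientation: [0.034, 0.999, -0.0, -0.003]
contact_force: [-7.5, 1.0, 4.7]
grip_width: -0.0002
grip_force: 3.3
```

Request:
step_arm([
  [[0, 0, 0], [1, -0.05, 0], 1],
  [[0, 0, 0], [1, -0.05, 0], 1],
  [[0, 0, 0], [1, -0.05, 0], 1],
  [[0, 0, 0], [1, -0.05, 0], 1],
  [[0, 0, 0], [1, -0.05, 0], 1],
  [[0, 0, 0], [1, -0.05, 0], 1],
])

```text
time: 13.38
tool_pos: [0.4371, 0.143, 0.1155]
orientation: [0.034, 0.999, -0.0, -0.003]
contact_force: [-8.1, 0.9, 5.9]
grip_width: 0.0001
grip_force: 4.0
```

Request:
step_arm([
  [[0, 0, 0], [1, -0.05, 0], 1],
  [[0, 0, 0], [1, -0.05, 0], 1],
  [[0, 0, 0], [1, -0.05, 0], 1],
  [[0, 0, 0], [1, -0.05, 0], 1],
])

```text
time: 13.72
tool_pos: [0.4411, 0.1427, 0.1155]
orientation: [0.034, 0.999, -0.0, -0.003]
contact_force: [-8.1, 0.7, 6.7]
grip_width: -0.0001
grip_force: 4.1
```

Request:
step_arm([
  [[0, 0, 0], [1, -0.05, 0], 1],
  [[0, 0, 0], [1, -0.05, 0], 1],
  [[0, 0, 0], [1, -0.05, 0], 1],
])

```text
time: 13.97
tool_pos: [0.4441, 0.1425, 0.1155]
orientation: [0.034, 0.999, -0.0, -0.003]
contact_force: [-7.6, -0.4, 6.8]
grip_width: 0.0001
grip_force: 4.1
```

Request:
step_arm([
  [[0, 0, 0], [1, -0.05, 0], 1],
  [[0, 0, 0], [1, -0.05, 0], 1],
])

```text
time: 14.13
tool_pos: [0.446, 0.1424, 0.1155]
orientation: [0.034, 0.999, -0.0, -0.003]
contact_force: [-8.3, 0.4, 6.2]
grip_width: 0.0003
grip_force: 4.1
```

Steady 8 N sliding friction, with no shoe contact yet. I'll go on slowly.

Request:
step_arm([
  [[0, 0, 0], [1, -0.05, 0], 1],
  [[0, 0, 0], [1, -0.05, 0], 1],
])

```text
time: 14.3
tool_pos: [0.448, 0.1422, 0.1155]
orientation: [0.034, 0.999, -0.001, -0.003]
contact_force: [-8.6, 0.0, 6.0]
grip_width: 0.0001
grip_force: 4.1
```

Request:
step_arm([
  [[0, 0, 0], [1, -0.05, 0], 1],
  [[0, 0, 0], [0.5, 0, 0], 1],
])

```text
time: 14.47
tool_pos: [0.4496, 0.1422, 0.1155]
orientation: [0.034, 0.999, -0.001, -0.003]
contact_force: [-8.7, -0.4, 6.5]
grip_width: -0.0002
grip_force: 4.1
```

Request:
step_arm([
  [[0, 0, 0], [1, -0.05, 0], 1],
  [[0, 0, 0], [0.5, 0, 0], 1],
])

```text
time: 14.63
tool_pos: [0.4506, 0.1421, 0.1154]
orientation: [0.034, 0.999, -0.001, -0.004]
contact_force: [-9.7, 0.3, 7.2]
grip_width: 0.0001
grip_force: 4.8
```

Shoe contact is beginning at a TCP x of about 0.4495.

Request:
step_arm([
  [[0, 0, 0], [1, -0.05, 0], 1],
  [[0, 0, 0], [0.5, 0, 0], 1],
])

```text
time: 14.8
tool_pos: [0.4515, 0.142, 0.1154]
orientation: [0.034, 0.999, -0.001, -0.004]
contact_force: [-11.5, -0.1, 9.5]
grip_width: 0.0002
grip_force: 5.4
```

Request:
step_arm([
  [[0, 0, 0], [1, -0.05, 0], 1],
  [[0, 0, 0], [0.5, 0, 0], 1],
])

```text
time: 14.97
tool_pos: [0.4524, 0.142, 0.1153]
orientation: [0.034, 0.999, -0.001, -0.005]
contact_force: [-12.3, 0.8, 9.8]
grip_width: -0.0
grip_force: 6.1
```

Request:
step_arm([
  [[0, 0, 0], [1, -0.05, 0], 1],
  [[0, 0, 0], [0, 0, 0], 1],
])

```text
time: 15.13
tool_pos: [0.4531, 0.142, 0.1152]
orientation: [0.034, 0.999, -0.001, -0.005]
contact_force: [-12.0, 0.1, 8.5]
grip_width: 0.0
grip_force: 6.1
```

Request:
step_arm([
  [[0, 0, 0], [0, 0, 0], 1],
  [[0, 0, 0], [-2, 0, 0], 1],
  [[0, 0, 0], [-4, 0, 0], 1],
  [[0, 0, 0], [-8, 0.3, 0], 1],
  [[0, 0, 0], [-12, 0.5, 0], 1],
  [[0, 0, 0], [0, 0, 10], 1],
  [[0, 0, 0], [0, 0, 30], 1],
  [[0, 0, 0], [0, 0, 30], 1],
  [[0, 0, 0], [0, 0, 30], 1],
  [[0, 0, 0], [0, 0, 0], 1],
  [[0, 0, 0], [0, 0, 0], 1],
])

```text
time: 16.05
tool_pos: [0.4333, 0.1434, 0.2177]
orientation: [0.034, 0.999, 0.0, 0.002]
contact_force: [0.4, -0.4, -0.1]
grip_width: -0.0006
grip_force: 0.0
```

```bash
python3 - <<'E'
from h import *
s=manip.state();print(s["tool_pos"],s["contact_force"],s["time"])
t=snap("top","t2.png")
a=cv2.imread("pics/t1.png")[90:245,225:345];b=t[90:245,225:345]
cv2.imwrite("pics/c2.png",np.hstack([cv2.resize(a,(400,517),interpolation=2),cv2.resize(b,(400,517),interpolation=2)]))
E
```

```text
[0.43332588 0.14344792 0.21771117] [ 0.3766491  -0.44921092 -0.05058432] 16.05
```

View pics/c2.png

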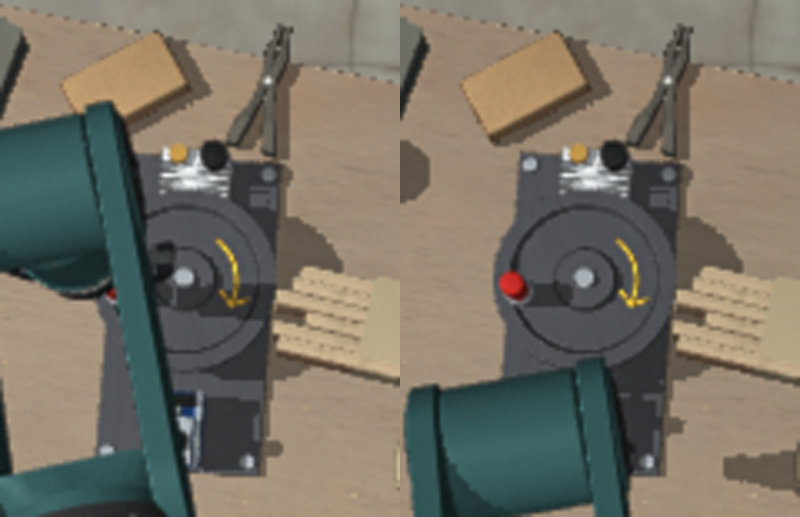

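The handle stands at crop (513,285), on the left of the hub where I released it. The arm is clear, and the brake was pressed with about 5 N of spring force. I'm handing in.

```bash
python3 -c "
from h import *
print(manip.sign_off())"
```

```text
the job is handed in; nothing more can be done
None
```

I handed the job in at about 16 s of the 72 s allowed; no verdict came back. By force feel the flywheel rests about 0.2–0.3 rad past the compression top, with the brake shoe bearing on the rim at an estimated 4–5 N. The handle and knob are released, and the tools around it were not touched.

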